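# Clamp the thick roller in the V-block

### The arm

A 7-joint arm with a two-finger parallel gripper is mounted at the origin on a cart in front of the work surface, level with it; the furniture and walls round the work are solid. World frame = base frame: x ahead of the robot, y to its left, z up, the work surface at z = 0. Lengths are in m, angles in rad, forces in N, time in s.
With the tool pointing down it reaches from about 0.425 to 0.875 m from the base axis. Payload 4.7 kg.
Tool frame: the origin (TCP) lies midway between the tips of the shut fingers; the grasp point (between the pads) lies 19 mm behind it (ctrl.grip_depth is the distance from the TCP to the grasp point, in m); z points along the fingers, y is the direction in which the jaws open and shut (so a half turn about z gives the same grasp; the last joint's range is limited). The gripper opens to 87 mm and grips with 3 to 60 N. Pads are 19 mm wide; open, the fingers measure 117 mm over their backs; the gripper's body (75 mm by 190 mm) begins 51 mm behind the grasp point.
Start: joints at [-1.187, 0.321, -0.07, 1.45, 0.023, 1.371, -0.057], TCP at [0.235, 0.606, 0.223] pointing down, gripper open.
Joint ranges: [-2.86, 2.86], [-0.3, 2.09], [-1.38, 1.24], [0.06, 2.45], [-1.56, 4.7], [0.09, 2.05], [-2.69, 2.69]. Speed limits (rad/s): [2.57, 2.57, 3.14, 3.14, 3.14, 3.14, 3.14].

### API

Orientations are given as a rotation vector (axis times angle).
In Python, from bench import ctrl gives the robot as it stands. The module is installed in compiled form; this text tells all that it offers.
- The arm moves only by the shell command python3 -m inch 'ROWS' [FORCE]. ROWS is JSON, a list of rows, each a list of 5 numbers: the opening, from -1 (shut) to 1 (fully open), so that 0 is half open, then the shift along the tool's x, y, z in mm, then the turn about the tool's z in rad. In form: [[fingers, tx, ty, tz, twist], ...]. A call has 1 to 5 rows; each row shifts and turns the pose as measured when the row begins, along the tool's axes as they then stand; what a row does not reach is not made up. A row lasts 1/8 s, in which the tool goes at most 62.5 mm and 10.7 degrees, less where a joint would pass 70% of its speed; a pose out of reach is approached as far as the arm can. A call is refused whole if a number of a shift passes 62.5 or a number of a turn 0.188, either way. A call with a gripper value outside its range is refused whole. The fingers move at their own pace and stop on an object; FORCE is the grip in N (left out, the last holds). Time passes only in rows, so rows that do not move let the fingers close. It gives the time, the measured TCP pose, the force and the opening at its end, in the units of the state.
- ctrl.get_state(): the state, without advancing time (a new reading comes with each control period).
- ctrl.get_image(name): name is "scene" or "top" or "wrist"; returns a dict with "color" (480x640x3 uint8, red, green, blue), "range_z" (480x640 float32, m along the optical axis (not along the pixel's ray), 0 where there is no reading), "K" (3x3 intrinsics, pixels), "R" (3x3) and "t" (3): a world point X has camera coordinates R X + t. Camera axes: x right, y down, z forward; pixel columns grow to the right and rows downward; lengths in m; the calibration is good to about 2 mm. A picture is of the moment at which its call begins.
- ctrl.close_job(): hands the job in, once; it reports no verdict.
The state is a dict: "time": time; "joint_positions": joint angles; "qd": joint speeds; "joint_torque": joint torques, N m; "position": TCP position; "tool_rot": TCP orientation; "ft_force": force on the tool from outside, world axes, zero at the start; "torque": the same for the moment, N m; "grip_width": opening from 0.0 (shut) to 1.0 (fully open).
Only numpy, scipy, OpenCV 4.12 (cv2) and the standard library are available. Lean on these libraries where they do the work, as an engineer would, in place of code of your own. Each camera call takes 0.05 s, during which the arm holds its last target. There are 200 camera calls.

### The job

Take the thicker of the two metal rollers out of the storage rack, lay it on the small white saddle rest and let go of it. Then take it again by its two ends, lower it into the groove of the steel V-block, centred along the groove, and let go only once it rests there. Finally swing the clamp arm over and press it down until its pad bears on the roller, leaving the thin roller and the other things undisturbed.

Things in the scene. Friction and masses are not known exactly. Their poses are not given: they have to be found in the camera images.
- thick_roller_center (a point): centre of the thick roller: plain dark steel cylinder, 36 mm diameter, 60 mm long, flat end faces with a small bright bearing, about 150 g. y axis along the roller; x and z turn as it rolls. It starts in either of the rack's two bays, axis level and along the rack's y, centre 43 mm above the table
- thin_roller_center (a point): centre of the thin roller, which stays in the rack's other bay: same metal and length (60 mm) but 26 mm diameter; its centre is about 37 mm above the table; y axis along the roller
- roller_rack: fixed white rack, origin under its centre on the table. Base 76 (x) by 156 mm (y), 6 mm thick. Cheek plates (48 mm in x, 6 thick, tops 56 mm up) at y = -73, 0, +73 mm cover the rollers' ends, 3.5 mm to spare: two bays at y = -36.5, +36.5 mm. A roller can be gripped only across its diameter, along x: it lies in a shallow groove on a post 26 mm wide in x, 30 mm high, fingers fit on both sides
- rest_seat (a point): on the fixed white saddle rest: the roller's centre when it lies in its middle, 42.8 mm above the table. y axis along the groove, z up. A post 26 mm wide (x), 36 mm long (y), with a shallow groove on top (30 degree flanks, edges 29.5 mm up), on a foot 60 by 50 mm, 6 mm thick. The roller's sides and ends stick out beyond the post, so it can be gripped across its diameter or by its ends
- vblock_seat (a point): on the fixed steel V-block: the thick roller's centre when fully seated and centred, 54 mm above the table. y along the groove, z up, +x to the clamp hinge. Block 72 mm wide (x), 40 long (y); 90 degree groove, 60 mm wide at its top 58.5 mm above the table: no room for fingers at the roller's sides, but its ends overhang by 10 mm. Base plate 60 mm in y, 8 thick, x = -45 to +85 mm
- clamp_hinge (a point): centre of the clamp arm's hinge, fixed to the V-block's base 65 mm from the seat along the seat's +x and 28 mm above it (82 mm above the table); axes as the seat's; the hinge axis is y. Two upright ears carry it, tops 86 mm above the table, outer faces at y = -19.5 and +19.5 mm
- clamp_tip (a point): centre of the dark ball (18 mm diameter) at the free end of the clamp arm, 100 mm from the hinge. The arm is a dark steel bar 22 mm wide and 8 mm thick, with a round rubber pad (18 mm diameter) under it 65 mm from the hinge. At the start it stands up and leans back away from the block
- clamp_arm (a joint): angle of the clamp arm in rad: 0 = closed, the arm level over the groove towards the seat's -x with its pad just touching the seated thick roller; grows as it opens upward; pi/2 = upright; above that it leans back beyond the hinge. Starts between 1.75 and 2.1; stops at -0.08 and 2.3. Stiff hinge: needs about 0.13 N m to turn (1.5 N near the ball) and stays where it is left
- black_flask: bystander: black glass flask with ball stopper, 66x85x97 mm, origin at the centre of its underside
- vial: bystander: small glass vial with white cap, 45 mm diameter, 68 mm high, origin at the centre of its underside
- attar_pot: bystander: tiny glass pot with black cap, 33 mm diameter, 34 mm high, origin at the centre of its underside
Things that resemble listed ones, but are neither listed nor needed, are in the scene too. Leave any purple or yellow look-alike of the part that bears vblock_seat alone. What is shaped like the part that bears thick_roller_center but yellow is not meant.

How it is judged:
On the way, in this order (a step that is already met when the one before it is completed fails the run):
1. the thick roller lies on the saddle rest, let go (distance between thick_roller_center and rest_seat below 0.015 m and angle between the y axis of thick_roller_center and the y axis of rest_seat, either way round below 0.25 rad and contact force between the fingers and thick_roller below 0.05 N), for 0.3 s.
2. the thick roller is lowered into the groove: it bears on the V-block while the fingers still hold it (distance between thick_roller_center and vblock_seat below 0.014 m and contact force between thick_roller and vblock above 0.4 N and contact force between the fingers and thick_roller above 0.5 N), for 0.1 s.
At the end, for the whole second after the job is handed in: Thick roller at rest in the groove: centre within 3 mm of the seat sideways and in height, 8 mm along the groove, axis within 0.05 rad; clamp arm within 0.04 rad of closed, its pad bearing on the roller; thin roller moved less than 15 mm (x of thick_roller_center in the frame of vblock_seat between -0.003 and 0.003 m and z of thick_roller_center in the frame of vblock_seat between -0.003 and 0.003 m and y of thick_roller_center in the frame of vblock_seat between -0.008 and 0.008 m and angle between the y axis of thick_roller_center and the y axis of vblock_seat, either way round below 0.05 rad and value of joint clamp_arm between -0.04 and 0.04 rad and contact force between thick_roller and clamp_arm above 0.2 N and linear speed of thick_roller below 0.02 m/s and distance of thin_roller_center from where it was at the start of the episode below 0.015 m); the robot touches nothing.
It fails at once if the thin roller is moved from its bay (distance of thin_roller_center from where it was at the start of the episode above 0.015 m).
It fails at once if the black flask is shoved or knocked over (distance of black_flask from where it was at the start of the episode above 0.03 m or angle between black_flask's own z axis and vertical above 0.3 rad).
It fails at once if the vial is shoved or knocked over (distance of vial from where it was at the start of the episode above 0.03 m or angle between vial's own z axis and vertical above 0.3 rad).
It fails at once if the little pot is shoved or knocked over (distance of attar_pot from where it was at the start of the episode above 0.03 m or angle between attar_pot's own z axis and vertical above 0.3 rad).
It also fails if it takes over 72 s, if anything falls off the work surface, if the arm or the gripper's body presses on something with over 40 N, if the wrist force passes 120 N, or if a joint passes its speed limit or range.

## Working session

There is one attempt and no reset: what is moved stays moved. The work goes in short steps, Python scripts to look and compute and a shell command to move; the robot and the scene stay as the last step left them, time stands still between calls to the robot, and variables do not carry over. Pictures are saved under pics/ and viewed, about 8 in all and at most 12, crops included, and the job is handed in when it is done.

```bash
mkdir -p pics
cat > h.py <<'E'
import numpy as np, cv2
from bench import ctrl
def grab(n,tag=None):
    im=ctrl.get_image(n)
    np.savez(f'{n}{tag or ""}.npz',**im)
    cv2.imwrite(f'pics/{n}{tag or ""}.png',im['color'][:,:,::-1]); return im
def ray(im,u,v,z):
    d=im['R'].T@np.linalg.inv(im['K'])@np.array([u,v,1.]); c=-im['R'].T@im['t']
    return c+d*(z-c[2])/d[2]
def cloud(im):
    Z=im['range_z'].astype(float); v,u=np.mgrid[:480,:640]
    p=np.stack([u,v,np.ones_like(u)],-1)@np.linalg.inv(im['K']).T*Z[...,None]
    W=(p-im['t'])@im['R']; W[Z==0]=np.nan; return W
def proj(im,X):
    p=im['K']@(im['R']@np.array(X)+im['t']); return p[:2]/p[2]
E
python3 - <<'E'
from h import *
for n in('scene','top'):
    im=grab(n); print(n,-im['R'].T@im['t'],im['K'][0,0],im['R'].round(2).tolist())
print(ctrl.get_state())
E
```

```text
scene [-0.52752299  0.48309401  0.74473658] 576.3530781883077 [[-0.5, -0.86, -0.02], [-0.41, 0.26, -0.88], [0.76, -0.43, -0.48]]
top [ 0.42366675 -0.11305071  1.25832772] 469.70417617356406 [[0.01, -1.0, 0.02], [-0.99, -0.02, -0.12], [0.12, -0.02, -0.99]]
{'time': 0.1, 'joint_positions': array([-1.18690697,  0.32174845, -0.07010982,  1.45154151,  0.02259832,
        1.37078341, -0.05691076]), 'qd': array([ 0.00114952, -0.00147927, -0.00127586, -0.00338483, -0.00250456,
       -0.00148943, -0.00084795]), 'joint_torque': array([-3.97558449e-05, -4.92573130e+01, -4.05767849e-01, -3.13399601e+01,
       -6.42217021e-02,  3.95197410e-02,  6.56124575e-05]), 'position': array([0.23477663, 0.60559833, 0.22157711]), 'tool_rot': array([-5.77455086e-01, -3.08783055e+00,  2.63513052e-03]), 'ft_force': array([-0.54494365,  0.64010803, -0.1151955 ]), 'torque': array([ 0.03952536, -0.07501263, -0.00793087]), 'grip_width': 0.9975811556627399}
```

View pics/scene.png

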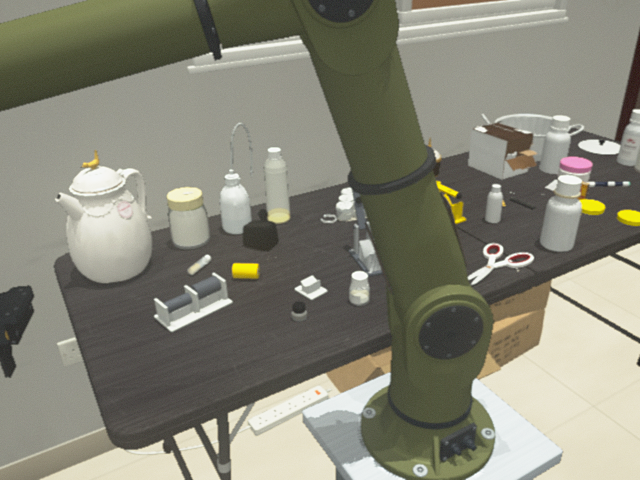

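View pics/top.png

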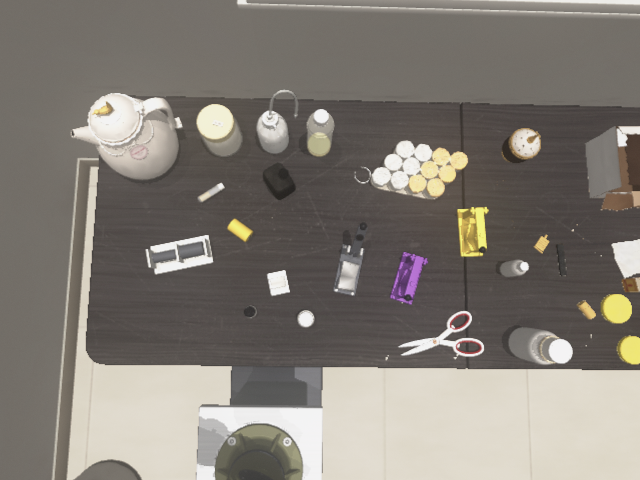

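The scene view shows the rack at about (195,303), the rest at (310,288) and the V-block behind the arm. In the top view they are at (180,254), (278,283) and (350,270), with the clamp ball at (362,227). The purple (408,277) and yellow (472,232) blocks and the yellow roller (240,230) are decoys.

```bash
cat > m1.py <<'E'
from h import *
im=dict(np.load('top.npz')); W=cloud(im); c=im['color']
def box(name,u0,v0,u1,v1,lo,hi):
    P=W[v0:v1,u0:u1]; m=(P[...,2]>lo)&(P[...,2]<hi); Q=P[m]
    r=cv2.minAreaRect((Q[:,:2]*1000).astype(np.float32)); print(name,lo,hi,m.sum(),np.round(r[0],1),np.round(r[1],1),round(r[2],1),'z',np.nanpercentile(Q[:,2],[5,50,95]).round(4))
box('table',200,300,240,340,-.05,.05)
box('rack',140,225,220,280,.004,.09)
box('rackhi',140,225,220,280,.035,.09)
box('rest',262,265,296,300,.004,.06); box('resthi',262,265,296,300,.02,.06)
box('vb',325,240,372,302,.035,.075); box('vball',325,215,375,302,.005,.3); box('clamp',325,215,375,302,.1,.3)
box('yrol',225,215,256,245,.005,.1)
for n,u,v in(('flask',279,181),('vial',306,319),('pot',250,312),('teapot',138,135),('purple',408,277)): print(n,W[v,u].round(3))
r=cv2.resize(c[215:305,140:380],(800,300),interpolation=cv2.INTER_CUBIC)
im2=dict(np.load('scene.npz'));r2=cv2.resize(im2['color'][235:335,145:385],(800,300*10//9),interpolation=cv2.INTER_CUBIC)
cv2.imwrite('pics/crop1.png',np.vstack([r,r2[:300]])[:,:,::-1])
E
python3 m1.py
```

```text
table -0.05 0.05 1595 [371.6 113.8] [101.9 105.7] 0.9 z [-0.0043 -0.0004  0.0037]
rack 0.004 0.09 1695 [548.4 225.2] [144.8 210.1] 1.0 z [0.0045 0.0259 0.0597]
rackhi 0.035 0.09 803 [543.5 219. ] [ 48.1 152.3] 12.8 z [0.0402 0.0524 0.0612]
rest 0.004 0.06 412 [472.4 -41. ] [90.1 85.2] 1.3 z [0.0044 0.008  0.0293]
resthi 0.02 0.06 132 [471.4 -38.8] [25.9 35.6] 13.3 z [0.0219 0.0262 0.0318]
vb 0.035 0.075 387 [ 506.9 -225.9] [ 40.5 108.5] 78.0 z [0.0365 0.05   0.0606]
vball 0.005 0.3 1349 [ 538.7 -228.9] [228.6 132.8] 0.7 z [0.0057 0.0391 0.1606]
clamp 0.1 0.3 230 [ 583.  -240.8] [22.1 53.3] 79.1 z [0.1045 0.1473 0.1775]
yrol 0.005 0.1 334 [610.3  62. ] [65.4 70.8] 40.7 z [0.0168 0.0319 0.0377]
flask [ 0.73  -0.039  0.069]
vial [ 0.378 -0.114  0.068]
pot [0.393 0.031 0.029]
teapot [0.797 0.28  0.205]
purple [ 0.488 -0.377  0.045]
```

View pics/crop1.png

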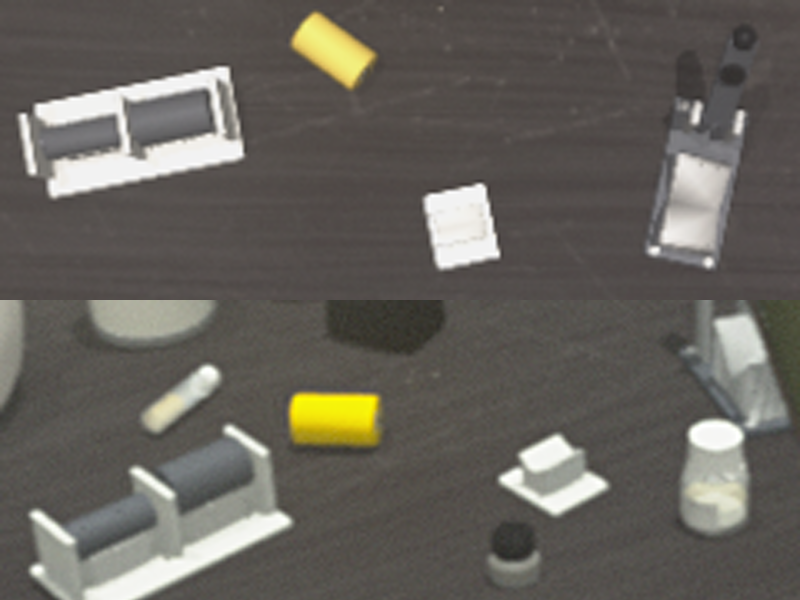

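The crop shows the thick roller in the rack's right bay (crop about (170,115)) and the thin one in the left bay. The arm leans back behind the V-block, with its ball at crop (743,38). Now I'll move over the thick roller and refine with the wrist camera.

```bash
cat >> h.py <<'E'
from scipy.spatial.transform import Rotation as Ro
def plan(x,y,z,yaw=None,step=60):
    """prints rows [tx,ty,tz,twist] for TCP to (x,y,z) m with tool y at yaw deg (mod 180)"""
    s=ctrl.get_state(); p=np.array(s['position']); R=Ro.from_rotvec(s['tool_rot']).as_matrix()
    y0=np.degrees(np.arctan2(R[1,1],R[0,1])); dy=0 if yaw is None else (yaw-y0+90)%180-90
    d=np.array([x,y,z])-p; n=max(1,int(np.ceil(max(np.linalg.norm(d)*1000/step,abs(np.radians(dy))/.18))))
    print('t',round(s['time'],2),'p',p.round(4),'yaw',y0.round(2),'dyaw',round(dy,2),'tilt',np.degrees(np.arccos(-R[2,2])).round(2),'F',np.round(s['ft_force'],2),'g',round(s['grip_width'],3),'j7',s['joint_positions'][6].round(2))
    for i in range(n):
        Ri=R@Ro.from_rotvec([0,0,-np.radians(dy)*i/n]).as_matrix()
        print((Ri.T@d*1000/n).round(1).tolist(),round(-np.radians(dy)/n,3))
E
python3 -c "
from h import *
plan(.5516,.1834,.22,12.8)"
```

```text
t 0.1 p [0.2348 0.6056 0.2216] yaw 68.81 dyaw -56.01 tilt 0.1 F [-0.54  0.64 -0.12] g 0.998 j7 -0.06
[-49.8, -31.0, 0.2] 0.109
[-52.8, -25.4, 0.2] 0.109
[-55.3, -19.6, 0.2] 0.109
[-57.1, -13.5, 0.2] 0.109
[-58.2, -7.2, 0.2] 0.109
[-58.6, -0.8, 0.2] 0.109
[-58.4, 5.5, 0.2] 0.109
[-57.4, 11.8, 0.2] 0.109
[-55.8, 18.0, 0.2] 0.109
```

```bash
python3 -m inch '[[1,-50,-31,0,0.11],[1,-53,-25,0,0.11],[1,-55,-20,0,0.11],[1,-57,-13,0,0.11],[1,-58,-7,0,0.11]]' 20
python3 -c "
from h import *
plan(.5516,.1834,.22,12.8)"
```

```text
time: 0.72
position: [0.4087, 0.3677, 0.2179]
tool_rot: [-1.401, -2.808, 0.009]
ft_force: [0.8, 0.7, 0.8]
grip_width: 1.002
t 0.72 p [0.4087 0.3677 0.2179] yaw 36.98 dyaw -24.18 tilt 0.36 F [0.75 0.65 0.77] g 1.002 j7 -0.12
[-58.3, 0.8, -0.6] 0.105
[-57.9, 7.0, -0.6] 0.105
[-56.8, 13.0, -0.6] 0.105
[-55.2, 18.9, -0.6] 0.105
```

```bash
python3 -m inch '[[1,-58,1,-1,0.105],[1,-58,7,-1,0.105],[1,-57,13,-1,0.105],[1,-55,19,0,0.105],[1,0,0,0,0]]'
python3 -c "
from h import *
plan(.5516,.1834,.22,12.8)
im=grab('wrist','1');s=ctrl.get_state()
print('cam',-im['R'].T@im['t'],im['K'][0,0],im['R'].round(2).tolist())"
```

```text
time: 1.35
position: [0.5562, 0.1695, 0.2195]
tool_rot: [-1.987, -2.433, 0.013]
ft_force: [0.2, 0.0, 1.0]
grip_width: 1.003
t 1.35 p [0.5562 0.1695 0.2195] yaw 11.53 dyaw 1.27 tilt 0.48 F [0.22 0.04 1.01] g 1.003 j7 -0.09
[14.5, -1.7, -0.6] -0.022
cam [0.5437801  0.2357958  0.38167859] 357.9019832411083 [[0.98, 0.2, -0.01], [0.19, -0.95, 0.25], [0.04, -0.24, -0.97]]
```

View pics/wrist1.png

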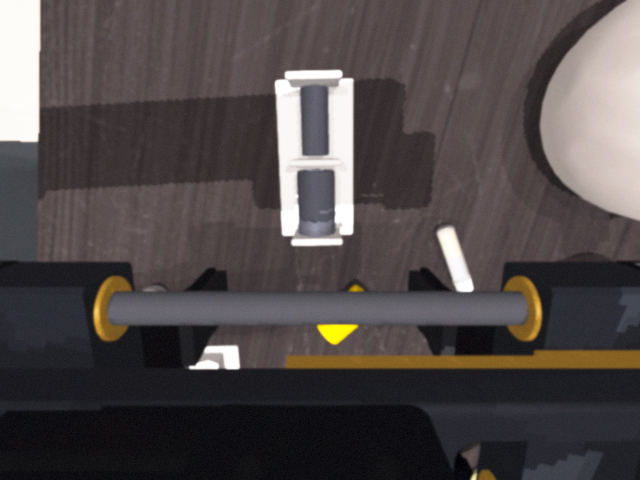

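The wrist view shows the thick roller at (316,202), nearer the camera, and the thin one at (315,120). Both are unobstructed. I'll measure from the depth cloud, cross-checked with the top view.

```bash
cat > m2.py <<'E'
from h import *
def rect(n,Q):
    r=cv2.minAreaRect((Q[:,:2]*1000).astype(np.float32)); print(n,len(Q),np.round(r[0],1),np.round(r[1],1),round(r[2],1),'z',np.percentile(Q[:,2],[2,50,98]).round(4)); return r
im=dict(np.load('wrist1.npz')); W=cloud(im); g=im['color'].astype(int); mx=g.max(-1)
reg=np.zeros((480,640),bool); reg[60:250,270:360]=1; z=W[...,2]
rect('rack>.045 wrist',W[reg&(z>.045)&(mx>150)]); 
for nm,(v0,v1) in {'thick':(168,238),'thin':(84,157)}.items():
    m=np.zeros((480,640),np.uint8); m[v0:v1,290:345]=(mx[v0:v1,290:345]<115)
    m&=(z>.02).astype(np.uint8)
    Q=W[m>0]; rect(nm,Q); ys,xs=np.nonzero(m); 
    c=cv2.minAreaRect(np.c_[xs,ys].astype(np.float32)); print(c)
    h=Q[Q[:,2]>np.percentile(Q[:,2],85)]; print(' crest mean',np.median(h,0).round(4))
# two-view triangulation of thick roller blob centre
t=dict(np.load('top.npz')); gt=t['color'].astype(int).max(-1)
for nm,(u0,v0,u1,v1) in {'thick':(178,240,206,260),'thin':(150,243,177,266)}.items():
    m=(gt[v0:v1,u0:u1]<115)&(cloud(t)[v0:v1,u0:u1,2]>.03); ys,xs=np.nonzero(m); cv=xs.mean()+u0,ys.mean()+v0
    print(nm,'top px',np.round(cv,1),ray(t,*cv,.05).round(4), np.median(cloud(t)[v0:v1,u0:u1][m],0).round(4))
print('table z wrist',np.nanmedian(z[100:200,200:250]))
E
python3 m2.py
```

```text
rack>.045 wrist 1471 [542.4 222.8] [ 47.9 152.3] 12.7 z [0.0461 0.0557 0.0609]
thick 1860 [550.1 187.4] [33.4 58.9] 12.7 z [0.05   0.0585 0.0616]
((315.79833984375, 202.0135040283203), (64.4688491821289, 35.551116943359375), 88.8982925415039)
 crest mean [0.5491 0.1955 0.0611]
thin 1773 [534.  258.3] [23.4 58.4] 11.9 z [0.0424 0.0486 0.0511]
((314.0, 119.5), (69.0, 26.0), 90.0)
 crest mean [0.5339 0.2591 0.0505]
thick top px [191.7 250.7] [0.5473 0.1824 0.05  ] [0.5431 0.1813 0.0556]
thin top px [163.3 256.6] [0.531 0.254 0.05 ] [0.5285 0.2563 0.046 ]
table z wrist 4.2087266404492926e-05
```

```bash
python3 -m inch '[[1,19,-2,20,-0.02],[1,0,0,30,0],[1,0,0,0,0]]' 20
python3 -c "
from h import *
plan(.5502,.1873,.07,12.7)"
```

```text
time: 1.78
position: [0.5454, 0.1963, 0.1676]
tool_rot: [-1.943, -2.461, 0.012]
ft_force: [0.0, -0.1, 0.8]
grip_width: 0.999
t 1.77 p [0.5454 0.1963 0.1676] yaw 13.42 dyaw -0.72 tilt 0.54 F [ 0.01 -0.06  0.84] g 0.999 j7 -0.09
[-4.9, 1.7, 48.8] 0.006
[-4.9, 1.8, 48.8] 0.006
```

```bash
python3 -m inch '[[1,-8,3,40,0.01],[1,0,0,30,0],[1,0,0,10,0],[1,0,0,0,0],[1,0,0,0,0]]'
python3 -c "
from h import *
plan(.5502,.1873,.024,12.7)"
```

```text
time: 2.4
position: [0.5514, 0.196, 0.0925]
tool_rot: [-1.946, -2.461, -0.003]
ft_force: [0.1, -0.5, 0.8]
grip_width: 0.998
t 2.4 p [0.5514 0.196  0.0925] yaw 13.33 dyaw -0.63 tilt 0.28 F [ 0.06 -0.47  0.76] g 0.998 j7 -0.06
[-4.3, -1.6, 34.2] 0.006
[-4.3, -1.5, 34.2] 0.006
```

```bash
python3 -m inch '[[1,-9,-3,0,0.01],[1,0,0,0,0],[1,0,0,0,0]]'
python3 -c "
from h import *
plan(.5502,.1873,.024,12.7)"
```

```text
time: 2.78
position: [0.5521, 0.1862, 0.0951]
tool_rot: [-1.961, -2.451, -0.009]
ft_force: [-0.1, 0.3, 0.4]
grip_width: 1.002
t 2.77 p [0.5521 0.1862 0.0951] yaw 12.69 dyaw 0.01 tilt 0.37 F [-0.11  0.27  0.39] g 1.002 j7 -0.06
[0.5, -0.9, 35.6] -0.0
[0.5, -0.9, 35.6] -0.0
```

```bash
python3 -m inch '[[1,0.5,-2,30,0],[1,0,0,25,0],[1,0,0,14,0],[1,0,0,0,0],[1,0,0,0,0]]'
python3 -c "
from h import *
plan(.5502,.1873,.024,12.7)"
```

```text
time: 3.4
position: [0.5521, 0.1875, 0.0266]
tool_rot: [-1.962, -2.452, -0.016]
ft_force: [0.2, -0.2, 0.4]
grip_width: 1.003
t 3.4 p [0.5521 0.1875 0.0266] yaw 12.68 dyaw 0.02 tilt 0.58 F [ 0.18 -0.19  0.4 ] g 1.003 j7 -0.03
[0.2, -1.9, 2.6] -0.0
```

```bash
python3 -m inch '[[1,0,-2,2.5,0],[-1,0,0,0,0],[-1,0,0,0,0],[-1,0,0,0,0],[-1,0,0,0,0]]' 25
python3 -c "
from h import *
plan(.5502,.1873,.12,12.7)"
```

```text
time: 4.03
position: [0.5515, 0.1877, 0.0263]
tool_rot: [1.962, 2.453, 0.021]
ft_force: [0.1, -0.5, 0.1]
grip_width: 0.627
t 4.03 p [0.5515 0.1877 0.0263] yaw 12.68 dyaw 0.02 tilt 0.78 F [ 0.07 -0.45  0.13] g 0.627 j7 -0.03
[0.3, -0.2, -46.9] -0.0
[0.3, -0.2, -46.9] -0.0
```

```bash
python3 -m inch '[[-1,0,0,0,0],[-1,0,0,0,0],[-1,0,0,0,0],[-1,0,0,0,0],[-1,0,0,0,0]]' 25
python3 -m inch '[[-1,0,0,-15,0],[-1,0,0,-30,0],[-1,0,0,-40,0],[-1,0,0,-40,0],[-1,0,0,0,0]]'
python3 -c "
from h import *
plan(.4714,-.0388,.15,13.3)"
```

```text
time: 4.65
position: [0.5503, 0.1874, 0.0262]
tool_rot: [-1.962, -2.452, -0.018]
ft_force: [-1.4, 0.5, 0.8]
grip_width: 0.403
time: 5.28
position: [0.5504, 0.186, 0.1577]
tool_rot: [1.963, 2.452, 0.021]
ft_force: [0.5, -0.6, -1.3]
grip_width: 0.409
t 5.28 p [0.5504 0.186  0.1577] yaw 12.64 dyaw 0.66 tilt 0.77 F [ 0.55 -0.65 -1.35] g 0.409 j7 -0.08
[-50.5, -31.6, 1.2] -0.003
[-50.4, -31.7, 1.2] -0.003
[-50.3, -31.9, 1.2] -0.003
[-50.3, -32.0, 1.2] -0.003
```

```bash
python3 -m inch '[[-1,-52,-28,-15,0],[-1,-52,-28,-15,0],[-1,-52,-28,-15,0],[-1,-52,-28,0,0],[-1,-50,-22,0,0]]'
python3 -c "
from h import *
plan(.485,-.105,.2,13.3)"
```

```text
time: 5.9
position: [0.4741, -0.0986, 0.1988]
tool_rot: [1.95, 2.462, 0.022]
ft_force: [1.2, 0.5, -1.0]
grip_width: 0.405
t 5.9 p [ 0.4741 -0.0986  0.1988] yaw 13.23 dyaw 0.07 tilt 0.8 F [ 1.23  0.51 -1.02] g 0.405 j7 0.37
[-8.7, 9.2, -1.2] -0.001
```

```bash
python3 -m inch '[[-1,0,0,-20,0],[-1,0,0,-20,0],[-1,0,0,0,0],[-1,0,0,0,0]]'
python3 -c "
from h import *
grab('wrist','2'); plan(.5,-.29,.25,13.3)"
```

```text
time: 6.4
position: [0.47, -0.1053, 0.2372]
tool_rot: [-1.964, -2.45, -0.019]
ft_force: [0.1, -0.1, -1.6]
grip_width: 0.405
t 6.45 p [ 0.47   -0.1053  0.2372] yaw 12.56 dyaw 0.74 tilt 0.69 F [ 0.37 -0.06 -1.39] g 0.405 j7 0.36
[-46.7, -2.7, -3.7] -0.003
[-46.7, -2.8, -3.7] -0.003
[-46.6, -3.0, -3.7] -0.003
[-46.6, -3.1, -3.7] -0.003
```

View pics/wrist2.png

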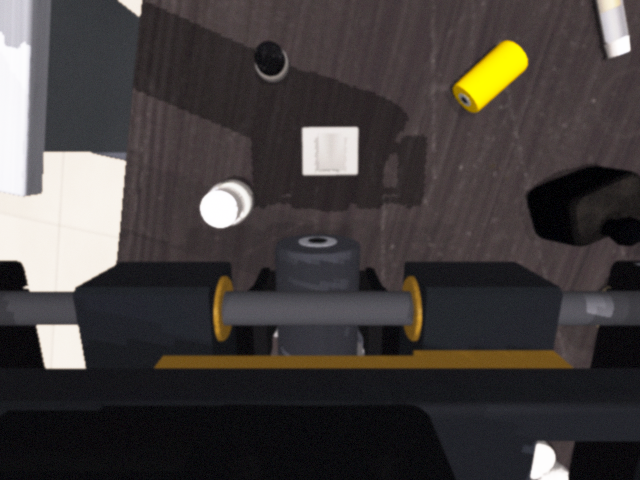

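The wrist view shows the roller held straight between the fingers at (318,265). The rest is clear at (331,151), with the vial at (226,204) and the pot at (270,62). Next I'll measure the rest and go on to view the V-block.

```bash
python3 - <<'E'
from h import *
def rect(n,Q):
    r=cv2.minAreaRect((Q[:,:2]*1000).astype(np.float32)); print(n,len(Q),np.round(r[0],1),np.round(r[1],1),round(r[2],1),'z',np.percentile(Q[:,2],[2,50,98]).round(4))
im=dict(np.load('wrist2.npz')); W=cloud(im); z=W[...,2]; mx=im['color'].astype(int).min(-1)
reg=np.zeros((480,640),bool); reg[110:190,285:375]=1
rect('rest foot',W[reg&(mx>120)&(z<.012)&(z>0.002)]); rect('post',W[reg&(z>.018)])
# second view check of foot outline: colour in both, on plane z=6mm
for n,(u0,v0,u1,v1) in (('wrist2',(285,110,375,190)),('top',(262,265,296,300))):
    i=dict(np.load(n+'.npz')); m=(i['color'].min(-1)>130)[v0:v1,u0:u1].astype(np.uint8)
    c=max(cv2.findContours(m,0,1)[0],key=cv2.contourArea)[:,0]+[u0,v0]
    rect(n,np.array([ray(i,*p,.006) for p in c]))
E
python3 -m inch '[[-1,-47,-3,-12,0],[-1,-47,-3,-8,0],[-1,-47,-3,0,0],[-1,-35,-3,0,0],[-1,0,0,0,0]]'
python3 -m inch '[[-1,0,0,0,0]]'
python3 -c "
from h import *
grab('wrist','3'); plan(.5,-.29,.25,13.3)"
```

```text
rest foot 1723 [470.3 -35.5] [59.9 49.1] 12.5 z [0.0045 0.0062 0.0079]
post 934 [470.4 -35.2] [26.1 35.4] 13.0 z [0.0217 0.026  0.0302]
wrist2 201 [470.1 -35.6] [59.7 48.9] 12.5 z [0.006 0.006 0.006]
top 78 [470.2 -37.8] [61.3 51.2] 13.3 z [0.006 0.006 0.006]
time: 7.08
position: [0.4971, -0.2807, 0.2504]
tool_rot: [-1.95, -2.453, -0.012]
ft_force: [-0.5, -0.1, -1.6]
grip_width: 0.404
time: 7.2
position: [0.4971, -0.2794, 0.2494]
tool_rot: [-1.947, -2.453, -0.011]
ft_force: [0.4, 0.2, -1.6]
grip_width: 0.407
t 7.25 p [ 0.497  -0.2794  0.2494] yaw 13.12 dyaw 0.18 tilt 0.7 F [-0.35  0.13 -1.75] g 0.406 j7 0.81
[-11.0, 0.5, -0.7] -0.003
```

View pics/wrist3.png

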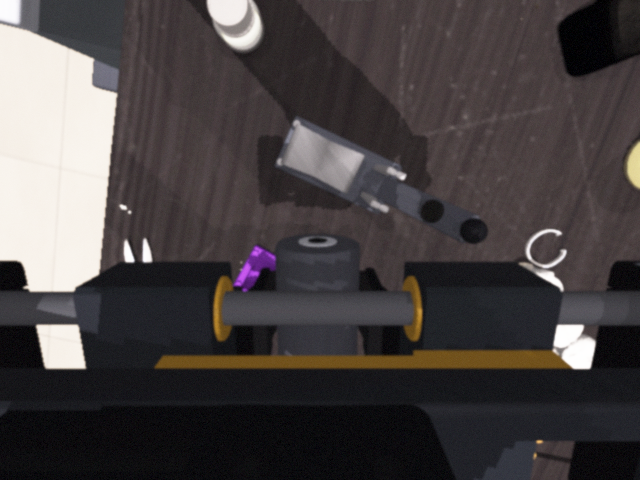

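The steel V-block is at (325,157), the hinge ears at (385,190), the pad at (432,211) and the ball at (473,230). Nothing hides them.

```bash
cat > m3.py <<'E'
from h import *
im=dict(np.load('wrist3.npz')); W=cloud(im); z=W[...,2]
reg=np.zeros((480,640),bool); reg[105:245,265:500]=1
def rect(n,m):
    Q=W[m]; r=cv2.minAreaRect((Q[:,:2]*1000).astype(np.float32)); print(n,len(Q),np.round(r[0],1),np.round(r[1],1),round(r[2],1),'z',np.percentile(Q[:,2],[2,50,98]).round(4)); return r
rect('base',reg&(z>.004)&(z<.012)); 
m=reg&(z>.015)&(z<.065)&(np.arange(640)<372)[None]; r=rect('block',m)
Q=W[m]; 
for yaw in (-10,-11,-12,-13,-14):
    a=np.radians(yaw); ex=np.array([np.cos(a),np.sin(a)]);ey=np.array([-ex[1],ex[0]])
    X=Q[:,:2]@ex;Y=Q[:,:2]@ey; print(yaw,'yext',np.percentile(Y,[1,99]).round(4),np.ptp(np.percentile(Y,[1,99])).round(4),'xext',np.percentile(X,[.5,99.5]).round(4))
a=np.radians(-12.5); ex=np.array([np.cos(a),np.sin(a)]);ey=np.array([-ex[1],ex[0]])
X=Q[:,:2]@ex; Y=Q[:,:2]@ey
for b in np.arange(X.min(),X.max(),.004):
    k=(X>=b)&(X<b+.004)&(abs(Y-np.median(Y))<.015)
    if k.sum()>4: print(round(b+.002,4),round(np.median(Q[k,2]),4),end=' | ')
print(); rect('ears',reg&(z>.075)&(z<.09)); rect('arm',reg&(z>.1)); 
b=W[220:240,462:484].reshape(-1,3); b=b[b[:,2]>.1]; print('ball top',b[b[:,2].argmax()],np.median(b,0))
E
python3 m3.py
```

```text
base 2605 [ 507.3 -222.8] [ 60.1 129. ] 78.5 z [0.0063 0.0083 0.0104]
block 3106 [ 501.5 -221.6] [40.  99.3] 78.6 z [0.0293 0.0475 0.0597]
-10 yext [-0.1505 -0.111 ] 0.0395 xext [0.4832 0.5748]
-11 yext [-0.1413 -0.1021] 0.0392 xext [0.4854 0.5773]
-12 yext [-0.1321 -0.093 ] 0.0391 xext [0.4874 0.5796]
-13 yext [-0.1231 -0.0837] 0.0394 xext [0.4893 0.5817]
-14 yext [-0.1142 -0.0743] 0.0399 xext [0.4909 0.5837]
0.4898 0.0586 | 0.4938 0.0583 | 0.4978 0.0552 | 0.5018 0.0509 | 0.5058 0.0469 | 0.5098 0.0432 | 0.5138 0.039 | 0.5178 0.0349 | 0.5218 0.0311 | 0.5258 0.0308 | 0.5298 0.0347 | 0.5338 0.0388 | 0.5378 0.0426 | 0.5418 0.0466 | 0.5458 0.0506 | 0.5498 0.0547 | 0.5538 0.0585 | 0.5578 0.0587 | 0.5618 0.0574 | 0.5818 0.0427 | 0.5858 0.0374 | 
ears 620 [ 551.7 -231.8] [46.  18.2] 78.8 z [0.0788 0.0857 0.0891]
arm 3501 [ 540.6 -238.3] [133.3  30.3] 1.5 z [0.1031 0.1573 0.271 ]
ball top [ 0.59886844 -0.240888    0.17950971] [ 0.5956617  -0.24056976  0.17592916]
```

```bash
python3 -m inch '[[-1,50,21,10,0],[-1,50,21,20,0],[-1,50,21,25,0],[-1,50,21,25,0],[-1,30,5,25,0]]'
python3 -m inch '[[-1,0,0,0,0],[-1,0,0,0,0]]'
python3 -c "
from h import *
plan(.4702,-.0355,.09,12.7)"
```

```text
time: 7.88
position: [0.5326, -0.0225, 0.1469]
tool_rot: [-1.944, -2.461, -0.022]
ft_force: [-0.3, -0.3, -1.3]
grip_width: 0.408
time: 8.12
position: [0.5306, -0.0175, 0.1455]
tool_rot: [-1.931, -2.467, -0.02]
ft_force: [0.1, -0.2, -1.4]
grip_width: 0.409
t 8.12 p [ 0.5306 -0.0175  0.1455] yaw 13.91 dyaw -1.21 tilt 0.88 F [ 0.1  -0.21 -1.4 ] g 0.409 j7 0.31
[-1.9, -31.6, 27.6] 0.011
[-2.2, -31.6, 27.6] 0.011
```

```bash
python3 -m inch '[[-1,-3,-31,5,0.011],[-1,-2,-30,15,0.011],[-1,0,0,15,0],[-1,0,0,0,0],[-1,0,0,0,0]]'
python3 -c "
from h import *
plan(.4702,-.0355,.06,12.7)"
```

```text
time: 8.75
position: [0.4754, -0.0413, 0.114]
tool_rot: [-1.972, -2.444, -0.03]
ft_force: [-0.8, 0.1, -1.4]
grip_width: 0.407
t 8.75 p [ 0.4754 -0.0413  0.114 ] yaw 12.2 dyaw 0.5 tilt 1.09 F [-0.77  0.09 -1.41] g 0.407 j7 0.28
[6.1, -4.6, 54.0] -0.009
```

```bash
python3 -m inch '[[-1,6,-5,30,-0.009],[-1,0,0,15,0],[-1,0,0,0,0],[-1,0,0,0,0]]'
python3 -c "
from h import *
plan(.4702,-.0355,.026,12.7)"
```

```text
time: 9.25
position: [0.4747, -0.0362, 0.071]
tool_rot: [1.959, 2.45, 0.035]
ft_force: [0.6, -1.8, -1.0]
grip_width: 0.409
t 9.25 p [ 0.4747 -0.0362  0.071 ] yaw 12.72 dyaw -0.02 tilt 1.29 F [ 0.55 -1.79 -0.96] g 0.409 j7 0.31
[1.2, -5.1, 44.9] 0.0
```

```bash
python3 -m inch '[[-1,1,-5,15,0],[-1,0,-1,12,0],[-1,0,0,0,0],[-1,0,0,0,0]]'
python3 -c "
from h import *
plan(.4702,-.0355,.026,12.7)"
```

```text
time: 9.75
position: [0.4696, -0.0363, 0.043]
tool_rot: [1.958, 2.449, 0.036]
ft_force: [-0.2, 0.6, -1.0]
grip_width: 0.407
t 9.75 p [ 0.4696 -0.0363  0.043 ] yaw 12.71 dyaw -0.01 tilt 1.37 F [-0.22  0.57 -0.98] g 0.407 j7 0.34
[0.4, 0.4, 17.0] 0.0
```

```bash
python3 -m inch '[[-1,0.5,0.5,9,0],[-1,0,0,5,0],[-1,0,0,0,0],[-1,0,0,0,0]]'
python3 -c "
from h import *
plan(.4702,-.0355,.026,12.7)"
```

```text
time: 10.25
position: [0.4707, -0.0354, 0.0283]
tool_rot: [1.958, 2.449, 0.037]
ft_force: [0.4, 1.1, -0.9]
grip_width: 0.409
t 10.25 p [ 0.4707 -0.0354  0.0283] yaw 12.71 dyaw -0.01 tilt 1.41 F [ 0.36  1.11 -0.9 ] g 0.409 j7 0.36
[-0.0, -0.6, 2.3] 0.0
```

```bash
python3 -m inch '[[-1,0,0,2,0],[-1,0,0,1.5,0],[-1,0,0,0,0]]'
python3 -m inch '[[1,0,0,0,0],[1,0,0,0,0],[1,0,0,0,0],[1,0,0,0,0]]'
python3 -m inch '[[1,0,0,0,0],[1,0,0,0,0],[1,0,0,0,0],[1,0,0,0,0]]'
python3 -c "
from h import *
plan(.4702,-.0355,.026,12.7)"
```

```text
time: 10.62
position: [0.4712, -0.0353, 0.0267]
tool_rot: [1.959, 2.449, 0.039]
ft_force: [0.0, -0.0, -1.7]
grip_width: 0.409
time: 11.12
position: [0.4719, -0.0353, 0.0268]
tool_rot: [1.958, 2.449, 0.04]
ft_force: [0.2, 0.4, 0.5]
grip_width: 0.777
time: 11.62
position: [0.4719, -0.0352, 0.0267]
tool_rot: [1.958, 2.449, 0.04]
ft_force: [0.5, 0.8, 0.1]
grip_width: 0.998
t 11.62 p [ 0.4719 -0.0352  0.0267] yaw 12.71 dyaw -0.01 tilt 1.51 F [0.48 0.76 0.07] g 0.998 j7 0.36
[0.1, -1.7, 0.7] 0.0
```

```bash
python3 -m inch '[[1,0,0,-20,0],[1,0,0,-40,0],[1,0,0,-50,0],[1,-30,-3,-50,0],[1,-35,0,-30,0]]'
python3 -m inch '[[1,0,0,0,0],[1,0,0,0,0]]'
cat > m4.py <<'E'
from h import *
import sys
im=grab('wrist',sys.argv[1]); W=cloud(im); z=W[...,2]; s=ctrl.get_state(); X,Y=float(sys.argv[2]),float(sys.argv[3])
near=(np.hypot(W[...,0]-X,W[...,1]-Y)<.05)&(z<.075)&(im['color'].max(-1)<135)
m=near&(z>float(sys.argv[4])); Q=W[m]
r=cv2.minAreaRect((Q[:,:2]*1000).astype(np.float32)); print(len(Q),np.round(r[0],1),np.round(r[1],1),round(r[2],1),'z',np.percentile(Q[:,2],[2,50,98,99.5]).round(4))
cv2.imwrite('pics/m.png',m*255)
E
python3 m4.py 4 .4702 -.0355 .04; python3 -c "
from h import *
plan(.4702,-.0355,.14,102.7)"
```

```text
time: 12.25
position: [0.4772, -0.101, 0.2189]
tool_rot: [1.953, 2.458, 0.033]
ft_force: [0.4, -0.9, -0.3]
grip_width: 0.996
time: 12.5
position: [0.4784, -0.1033, 0.221]
tool_rot: [1.957, 2.451, 0.038]
ft_force: [0.0, -0.1, 0.4]
grip_width: 1.003
2623 [470.5 -36.1] [35.3 59.9] 13.0 z [0.0475 0.0586 0.0617 0.0622]
t 12.55 p [ 0.4785 -0.1036  0.221 ] yaw 12.79 dyaw 89.91 tilt 1.41 F [-0.54 -0.38 -0.14] g 1.002 j7 0.37
[7.5, 0.6, 9.1] -0.174
[7.3, 1.9, 9.1] -0.174
[6.8, 3.1, 9.1] -0.174
[6.2, 4.2, 9.1] -0.174
[5.4, 5.3, 9.1] -0.174
[4.4, 6.1, 9.1] -0.174
[3.2, 6.8, 9.1] -0.174
[2.0, 7.2, 9.1] -0.174
[0.7, 7.5, 9.1] -0.174[ WARN:0@1.846] global loadsave.cpp:1063 imwrite_ Unsupported depth image for selected encoder is fallbacked to CV_8U.
```

View pics/wrist4.png

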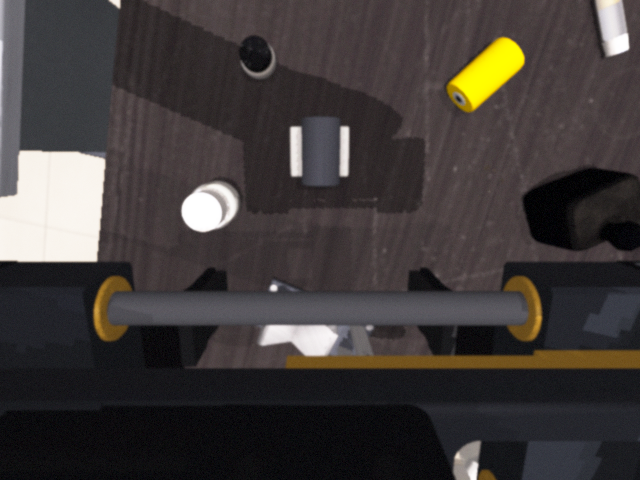

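The roller lies square and centred on the rest at (321,152), and it measures (470.5, -36.1) mm at 13.0°. Next I'll turn the tool a quarter turn to grip it by the ends.

```bash
python3 -m inch '[[1,8,1,5,-0.174],[1,7,2,5,-0.174],[1,7,3,5,-0.174],[1,6,4,5,-0.174],[1,5,5,5,-0.174]]'
python3 -m inch '[[1,5,6,5,-0.174],[1,3,7,5,-0.174],[1,2,7,5,-0.174],[1,1,0,0,-0.1],[1,0,0,0,0]]'
python3 -c "
from h import *
plan(.4705,-.0361,.1,103)"
```

```text
time: 13.18
position: [0.469, -0.0603, 0.1893]
tool_rot: [0.689, 3.061, 0.025]
ft_force: [0.1, 0.0, -0.0]
grip_width: 0.996
time: 13.8
position: [0.4575, -0.0311, 0.1668]
tool_rot: [0.33, -3.119, -0.022]
ft_force: [-0.7, 0.3, 0.0]
grip_width: 0.999
t 13.8 p [ 0.4575 -0.0311  0.1668] yaw 102.06 dyaw 0.94 tilt 0.83 F [-0.74  0.33  0.02] g 0.999 j7 1.77
[-5.9, -4.3, 33.3] -0.008
[-5.9, -4.3, 33.3] -0.008
```

```bash
python3 -m inch '[[1,-12,-9,25,-0.008],[1,0,0,30,0],[1,0,0,0,0],[1,0,0,0,0]]'
python3 -c "
from h import *
plan(.4705,-.0361,.07,103)"
```

```text
time: 14.3
position: [0.4703, -0.0346, 0.1096]
tool_rot: [0.337, -3.117, -0.022]
ft_force: [-0.6, -0.4, 0.9]
grip_width: 0.999
t 14.3 p [ 0.4703 -0.0346  0.1096] yaw 102.33 dyaw 0.67 tilt 0.89 F [-0.61 -0.41  0.86] g 0.999 j7 1.85
[-0.0, -2.1, 39.6] -0.012
```

```bash
python3 -m inch '[[1,0,-3,30,-0.012],[1,0,0,25,0],[1,0,0,20,0],[1,0,0,0,0],[1,0,0,0,0]]'
python3 -c "
from h import *
plan(.4705,-.0361,.024,103)"
```

```text
time: 14.92
position: [0.4758, -0.0348, 0.0391]
tool_rot: [-0.355, 3.117, 0.026]
ft_force: [-0.5, -0.1, 0.5]
grip_width: 0.999
t 14.93 p [ 0.4758 -0.0348  0.0391] yaw 103.02 dyaw -0.02 tilt 0.97 F [-0.47 -0.07  0.53] g 0.999 j7 1.95
[5.5, -0.3, 15.1] 0.0
```

```bash
python3 -m inch '[[1,6,0,7,0],[1,0,0,7,0],[1,0,0,0,0],[1,0,0,0,0]]'
python3 -c "
from h import *
plan(.4705,-.0361,.024,103)"
```

```text
time: 15.42
position: [0.4711, -0.0357, 0.0263]
tool_rot: [-0.355, 3.113, 0.027]
ft_force: [0.0, -1.5, 0.4]
grip_width: 0.998
t 15.43 p [ 0.4711 -0.0357  0.0263] yaw 103.01 dyaw -0.01 tilt 1.11 F [ 0.01 -1.52  0.37] g 0.998 j7 1.97
[0.7, -0.3, 2.3] 0.0
```

```bash
python3 -m inch '[[-1,0.5,-0.5,3,0],[-1,0,0,0,0],[-1,0,0,0,0],[-1,0,0,0,0],[-1,0,0,0,0]]' 30
python3 -m inch '[[-1,0,0,0,0],[-1,0,0,0,0],[-1,0,0,0,0],[-1,0,0,0,0]]'
python3 -c "
from h import *
plan(.4705,-.0361,.12,103)"
```

```text
time: 16.05
position: [0.471, -0.0363, 0.0232]
tool_rot: [-0.355, 3.113, 0.027]
ft_force: [0.1, -1.1, -0.3]
grip_width: 0.684
time: 16.55
position: [0.4709, -0.0363, 0.0232]
tool_rot: [-0.355, 3.113, 0.027]
ft_force: [-0.4, 0.7, -0.0]
grip_width: 0.686
t 16.55 p [ 0.4709 -0.0363  0.0232] yaw 103.01 dyaw -0.01 tilt 1.1 F [-0.39  0.72 -0.01] g 0.686 j7 1.97
[-0.3, 0.9, -48.4] 0.0
[-0.3, 0.9, -48.4] 0.0
```

```bash
python3 -m inch '[[-1,0,0,-15,0],[-1,0,0,-30,0],[-1,0,0,-40,0],[-1,0,0,-30,0],[-1,0,0,0,0]]'
python3 -c "
from h import *
plan(.4877,-.2188,.14,78.5,45)"
```

```text
time: 17.18
position: [0.4699, -0.0393, 0.1446]
tool_rot: [-0.352, 3.112, 0.027]
ft_force: [-0.4, 0.6, -1.7]
grip_width: 0.686
t 17.18 p [ 0.4699 -0.0393  0.1446] yaw 102.91 dyaw -24.41 tilt 1.11 F [-0.43  0.62 -1.67] g 0.686 j7 1.83
[4.6, -35.8, 0.3] 0.085
[1.5, -36.1, 0.3] 0.085
[-1.6, -36.1, 0.3] 0.085
[-4.6, -35.8, 0.3] 0.085
[-7.7, -35.3, 0.3] 0.085
```

```bash
python3 -m inch '[[-1,5,-36,0,0.085],[-1,1,-36,0,0.085],[-1,-2,-36,0,0.085],[-1,-5,-36,0,0.085],[-1,-8,-28,0,0.085]]'
python3 -m inch '[[-1,0,0,0,0],[-1,0,0,0,0]]'
python3 -c "
from h import *
plan(.4877,-.2188,.11,78.5)"
```

```text
time: 17.8
position: [0.4874, -0.213, 0.139]
tool_rot: [0.324, 3.123, 0.033]
ft_force: [0.3, 1.4, 0.0]
grip_width: 0.69
time: 18.05
position: [0.4856, -0.2149, 0.1375]
tool_rot: [-0.331, -3.122, -0.031]
ft_force: [0.2, -0.3, -1.3]
grip_width: 0.686
t 18.05 p [ 0.4856 -0.2149  0.1375] yaw 77.91 dyaw 0.59 tilt 1.13 F [ 0.21 -0.31 -1.29] g 0.686 j7 1.88
[-3.0, -3.9, 27.4] -0.01
```

```bash
python3 -m inch '[[-1,-3,-4,15,-0.01],[-1,0,0,20,0],[-1,0,0,15,0],[-1,0,0,0,0],[-1,0,0,0,0]]'
python3 -c "
from h import *
plan(.4877,-.2188,.055,78.5)"
```

```text
time: 18.68
position: [0.4883, -0.2128, 0.0856]
tool_rot: [-0.3, -3.125, -0.037]
ft_force: [1.3, -0.1, -1.4]
grip_width: 0.686
t 18.68 p [ 0.4883 -0.2128  0.0856] yaw 79.03 dyaw -0.53 tilt 1.35 F [ 1.3  -0.09 -1.42] g 0.686 j7 1.96
[-0.7, -6.7, 30.4] 0.009
```

```bash
python3 -m inch '[[-1,0,-6,0,0.009],[-1,0,0,0,0],[-1,0,0,0,0]]'
python3 -c "
from h import *
plan(.4877,-.2188,.055,78.5)"
python3 -m inch '[[-1,0,0,10,0],[-1,0,0,10,0],[-1,0,0,5,0],[-1,0,0,0,0]]'
python3 -c "
from h import *
plan(.4877,-.2188,.035,78.5)"
```

```text
time: 19.05
position: [0.488, -0.2196, 0.0869]
tool_rot: [0.315, 3.125, 0.037]
ft_force: [-1.1, 0.4, -1.3]
grip_width: 0.687
t 19.05 p [ 0.488  -0.2196  0.0869] yaw 78.48 dyaw 0.02 tilt 1.34 F [-1.09  0.4  -1.35] g 0.687 j7 1.97
[0.4, 0.0, 31.9] -0.0
time: 19.55
position: [0.4877, -0.2187, 0.0596]
tool_rot: [-0.315, -3.125, -0.037]
ft_force: [-0.6, -0.2, -0.5]
grip_width: 0.687
t 19.55 p [ 0.4877 -0.2187  0.0596] yaw 78.48 dyaw 0.02 tilt 1.35 F [-0.55 -0.25 -0.52] g 0.687 j7 2.0
[-0.1, -0.7, 24.6] -0.0
```

```bash
python3 -m inch '[[-1,0,-1,8,0],[-1,0,0,8,0],[-1,0,0,3,0],[-1,0,0,0,0]]'
python3 -c "
from h import *
plan(.4877,-.2188,.0345,78.5)"
```

```text
time: 20.05
position: [0.4876, -0.2193, 0.0392]
tool_rot: [-0.315, -3.125, -0.037]
ft_force: [0.4, 0.4, -1.3]
grip_width: 0.688
t 20.05 p [ 0.4876 -0.2193  0.0392] yaw 78.48 dyaw 0.02 tilt 1.34 F [ 0.44  0.41 -1.27] g 0.688 j7 2.02
[-0.0, 0.4, 4.8] -0.0
```

```bash
python3 -m inch '[[-1,0,0.5,3,0],[-1,0,0,2,0],[-1,0,0,2,0],[-1,0,0,1,0],[-1,0,0,1,0]]'
python3 -c "
from h import *
plan(.4877,-.2188,.0345,78.5)"
```

```text
time: 20.68
position: [0.4891, -0.2191, 0.0344]
tool_rot: [0.315, 3.124, 0.041]
ft_force: [-3.9, 1.8, 7.2]
grip_width: 0.684
t 20.68 p [ 0.4891 -0.2191  0.0344] yaw 78.5 dyaw 0.0 tilt 1.51 F [-3.92  1.79  7.18] g 0.684 j7 2.03
[1.4, -0.0, -0.1] -0.0
```

The upward force rose from -1.3 to +7.2 N, so the roller bears in the groove while held. I'll keep pressing briefly, then let go.

```bash
python3 -m inch '[[-1,1,0,1,0],[-1,0,0,1,0],[-1,0,0,1,0]]'
python3 -m inch '[[1,0,0,0,0],[1,0,0,0,0],[1,0,0,0,0],[1,0,0,0,0]]'
python3 -c "
from h import *
plan(.4877,-.2188,.0345,78.5)"
```

```text
time: 21.05
position: [0.4891, -0.2191, 0.0345]
tool_rot: [0.314, 3.123, 0.045]
ft_force: [-3.4, 1.6, 10.1]
grip_width: 0.689
time: 21.55
position: [0.4892, -0.2191, 0.0344]
tool_rot: [0.314, 3.122, 0.044]
ft_force: [-0.6, -0.1, 0.2]
grip_width: 0.98
t 21.55 p [ 0.4892 -0.2191  0.0344] yaw 78.51 dyaw -0.01 tilt 1.63 F [-0.62 -0.06  0.19] g 0.98 j7 2.03
[1.6, 0.0, -0.1] 0.0
```

```bash
python3 -m inch '[[1,0,0,-15,0],[1,0,0,-40,0],[1,0,0,-60,0],[1,0,0,-60,0],[1,0,0,-20,0]]'
python3 -m inch '[[1,0,0,0,0]]'
python3 -c "
from h import *
plan(.6396,-.2497,.24,78.5)"
```

```text
time: 22.18
position: [0.4867, -0.2254, 0.2371]
tool_rot: [0.318, 3.124, 0.044]
ft_force: [-0.7, -1.0, -0.7]
grip_width: 1.002
time: 22.3
position: [0.4876, -0.2261, 0.2395]
tool_rot: [0.318, 3.12, 0.044]
ft_force: [-0.5, 0.0, -0.0]
grip_width: 0.998
t 22.3 p [ 0.4876 -0.2261  0.2395] yaw 78.36 dyaw 0.14 tilt 1.63 F [-0.48  0.03 -0.01] g 0.998 j7 1.85
[-51.2, 2.5, 0.0] -0.001
[-51.2, 2.5, 0.0] -0.001
[-51.2, 2.4, 0.0] -0.001
```

```bash
python3 -m inch '[[-1,-45,2,-5,0],[-1,-35,2,0,0],[-1,0,0,0,0],[-1,0,0,0,0]]' 20
cat > m5.py <<'E'
from h import *
import sys
im=grab('wrist',sys.argv[1]); W=cloud(im); z=W[...,2]
a=np.radians(-11.5); ex=np.array([np.cos(a),np.sin(a)]);ey=np.array([-ex[1],ex[0]])
D=W[...,:2]-[.4877,-.2188]; X=D@ex;Y=D@ey
m=(abs(X)<.025)&(abs(Y)<.036)&(z>.058)&(z<.08); Q=W[m]
r=cv2.minAreaRect((np.c_[X[m],Y[m]]*1000).astype(np.float32)); print('roller in seat frame',m.sum(),np.round(r[0],1),np.round(r[1],1),round(r[2],1),'z',np.percentile(Q[:,2],[50,98]).round(4))
k=(abs(Y)<.014)&(z>.076)&(X>-.06)&(X<.14)&(z<.2)
for b in np.arange(-.06,.14,.01):
    q=k&(X>=b)&(X<b+.01)
    if q.sum()>5: print(round(b*1000+5),(np.percentile(z[q],[50,97])*1000).round(0),end=' | ')
E
python3 m5.py 5; python3 -c "
from h import *
plan(.6396,-.2497,.24,78.5)"
```

```text
time: 22.8
position: [0.5655, -0.2385, 0.2417]
tool_rot: [0.322, 3.124, 0.049]
ft_force: [0.3, -0.3, 1.5]
grip_width: 0.631
roller in seat frame 2541 [0.2 1.3] [60.1 34.9] 89.9 z [0.0699 0.073 ]
55 [81. 85.] | 65 [89. 98.] | 75 [108. 117.] | 85 [128. 147.] | 95 [149. 152.] | 105 [162. 174.] | t 22.85 p [ 0.5656 -0.2381  0.2416] yaw 78.27 dyaw 0.23 tilt 1.81 F [ 0.29 -0.01  0.12] g 0.585 j7 1.95
[-37.4, 1.8, 0.8] -0.002
[-37.4, 1.7, 0.8] -0.002
```

View pics/wrist5.png

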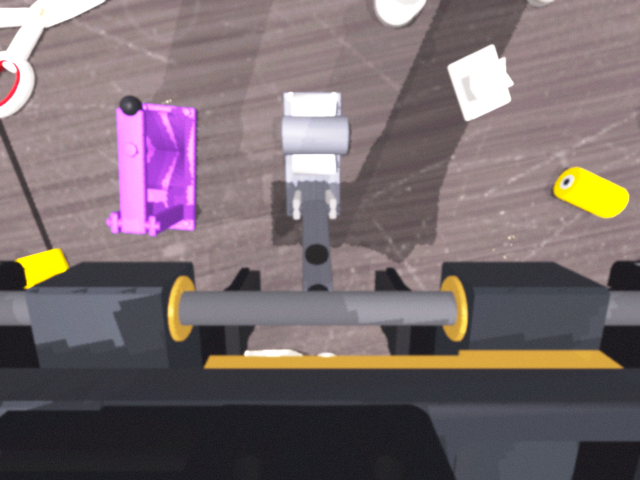

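The roller is seated in the groove at (316,135), 0.2 mm sideways and 1.3 mm along from centre, and square. The clamp arm is at (317,250). Now I'll go behind the arm with the fingers shut.

```bash
python3 -m inch '[[-1,-40,2,0,0],[-1,-40,2,0,0],[-1,-10,0,0,0],[-1,0,0,0,0],[-1,0,0,0,0]]'
python3 -c "
from h import *
plan(.6396,-.2497,.155,78.5)"
```

```text
time: 23.48
position: [0.6509, -0.2532, 0.2428]
tool_rot: [0.328, 3.124, 0.058]
ft_force: [-0.2, -0.6, 0.3]
grip_width: 0.036
t 23.48 p [ 0.6509 -0.2532  0.2428] yaw 78.01 dyaw 0.49 tilt 2.1 F [-0.21 -0.56  0.31] g 0.036 j7 1.98
[5.7, -1.1, 43.9] -0.004
[5.7, -1.0, 43.9] -0.004
```

```bash
python3 -m inch '[[-1,2,0,35,0],[-1,0,0,35,0],[-1,0,0,15,0],[-1,0,0,0,0],[-1,0,0,0,0]]'
python3 -c "
from h import *
plan(.4877+.13*.98,-.2188-.13*.199,.155,78.5)"
```

```text
time: 24.1
position: [0.647, -0.2505, 0.1613]
tool_rot: [0.331, 3.117, 0.06]
ft_force: [-0.1, 0.0, -0.1]
grip_width: 0.006
t 24.1 p [ 0.647  -0.2505  0.1613] yaw 77.88 dyaw 0.62 tilt 2.22 F [-0.12  0.01 -0.1 ] g 0.006 j7 2.0
[32.5, -1.3, 6.2] -0.011
```

```bash
python3 -m inch '[[-1,20,-1,5,-0.01],[-1,20,0,4,0],[-1,15,0,0,0],[-1,15,0,0,0]]'
python3 -c "
from h import *
plan(.4877+.08*.98,-.2188-.08*.199,.155,78.5)"
```

```text
time: 24.6
position: [0.584, -0.2398, 0.1601]
tool_rot: [0.311, 3.1, 0.052]
ft_force: [1.9, -0.6, 2.2]
grip_width: 0.002
t 24.6 p [ 0.584  -0.2398  0.1601] yaw 78.55 dyaw -0.05 tilt 2.42 F [ 1.93 -0.55  2.23] g 0.002 j7 2.01
[18.6, 1.2, 4.7] 0.001
```

```bash
python3 -m inch '[[-1,15,0,3,0],[-1,15,0,3,0],[-1,15,0,2,0],[-1,15,0,2,0]]'
python3 -c "
from h import *
plan(.4877+.04*.98,-.2188-.04*.199,.155,78.5)"
```

```text
time: 25.1
position: [0.5307, -0.23, 0.1568]
tool_rot: [0.31, 3.081, 0.05]
ft_force: [1.8, 0.5, -0.0]
grip_width: 0.007
t 25.1 p [ 0.5307 -0.23    0.1568] yaw 78.54 dyaw -0.04 tilt 3.18 F [ 1.8   0.53 -0.05] g 0.007 j7 1.97
[4.4, 2.3, 1.7] 0.001
```

```bash
python3 -m inch '[[-1,12,1,0,0],[-1,12,1,0,0],[-1,0,0,0,0],[-1,0,0,-20,0],[-1,-10,0,-30,0]]'
python3 -m inch '[[-1,0,0,-15,0],[-1,0,0,0,0],[-1,0,0,0,0]]'
python3 -c "
from h import *
plan(.4877,-.2188,.2,78.5)
grab('scene','6')
im=grab('wrist','6');W=cloud(im);t=grab('top','6')
r=np.hstack([cv2.resize(t['color'][200:320,280:420],(420,360)),im['color'][:360,150:500]]);cv2.imwrite('pics/c6.png',r[:,:,::-1])
"
```

```text
time: 25.72
position: [0.5142, -0.2278, 0.2113]
tool_rot: [0.313, 3.076, 0.051]
ft_force: [0.6, 0.7, 0.6]
grip_width: 0.004
time: 26.1
position: [0.5148, -0.2295, 0.2301]
tool_rot: [0.313, 3.072, 0.049]
ft_force: [0.2, -0.1, 0.4]
grip_width: 0.004
t 26.1 p [ 0.5148 -0.2295  0.2301] yaw 78.41 dyaw 0.09 tilt 3.57 F [ 0.18 -0.13  0.43] g 0.004 j7 1.89
[30.2, 3.9, 28.8] -0.002
```

View pics/c6.png

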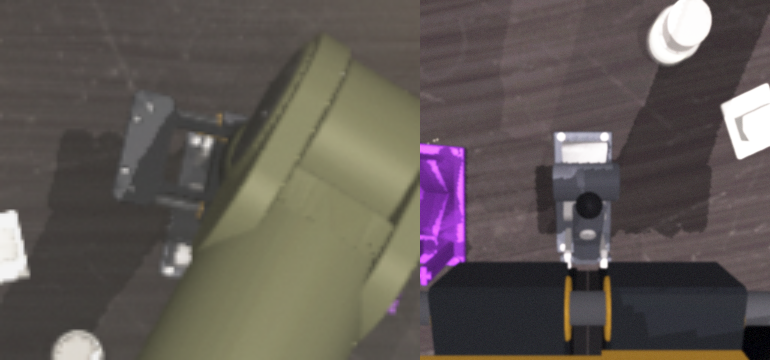

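The ball shows at wrist pixel (318,205), so the arm has swung past upright and is over the groove. I'll locate the ball and press down from above.

```bash
python3 -c "
from h import *
im=dict(np.load('wrist6.npz'));W=cloud(im)
p=np.nanmedian(W[201:209,314:322].reshape(-1,3),0);print(p)
a=np.radians(-11.5); ex=np.array([np.cos(a),np.sin(a)]);d=p[:2]-[.4877,-.2188];print(d@ex,d@[-ex[1],ex[0]])
x=(d@ex)-.008
plan(*(np.array([.4877,-.2188])+ex*x),.2,78.5)"
```

```text
[ 0.48682249 -0.21999874  0.16753884]
-0.0006209063914360543 -0.001349625496658821
t 26.25 p [ 0.5146 -0.2294  0.2298] yaw 78.4 dyaw 0.1 tilt 3.54 F [ 0.89  0.33 -0.55] g 0.004 j7 1.89
[38.6, 3.9, 28.1] -0.002
```

```bash
python3 -m inch '[[-1,36,4,20,0],[-1,0,0,10,0],[-1,0,0,0,0],[-1,0,0,0,0]]'
python3 -c "
from h import *
plan(.4877-.008*.98,-.2188+.008*.2,.165,78.5)"
```

```text
time: 26.75
position: [0.4811, -0.2172, 0.196]
tool_rot: [0.314, 3.075, 0.046]
ft_force: [-0.8, 0.5, -1.2]
grip_width: 0.003
t 26.75 p [ 0.4811 -0.2172  0.196 ] yaw 78.39 dyaw 0.11 tilt 3.37 F [-0.82  0.46 -1.19] g 0.003 j7 1.83
[2.7, -1.3, 30.9] -0.002
```

```bash
python3 -m inch '[[-1,3,-1,20,0],[-1,2,0,12,0],[-1,3,0,12,0],[-1,3,0,12,0]]'
python3 -c "
from h import *
plan(.4877-.022*.98,-.2188+.022*.2,.13,78.5)"
```

```text
time: 27.25
position: [0.4628, -0.2145, 0.1418]
tool_rot: [0.32, 3.101, 0.057]
ft_force: [-0.0, -0.5, 1.8]
grip_width: 0.007
t 27.25 p [ 0.4628 -0.2145  0.1418] yaw 78.24 dyaw 0.26 tilt 2.48 F [-0.03 -0.54  1.77] g 0.007 j7 1.88
[-3.0, 0.4, 11.9] -0.005
```

```bash
python3 -m inch '[[-1,0,0,12,0],[-1,1,0,12,0],[-1,1,0,10,0]]'
python3 -c "
from h import *
plan(.4877-.033*.98,-.2188+.033*.2,.091,78.5)"
```

```text
time: 27.62
position: [0.463, -0.2138, 0.1067]
tool_rot: [0.32, 3.099, 0.054]
ft_force: [-0.4, 0.7, 0.9]
grip_width: 0.004
t 27.62 p [ 0.463  -0.2138  0.1067] yaw 78.22 dyaw 0.28 tilt 2.46 F [-0.42  0.7   0.93] g 0.004 j7 1.93
[8.1, -0.6, 15.6] -0.005
```

```bash
python3 -m inch '[[-1,7,0,6,0],[-1,0,0,4,0],[-1,0,0,3,0],[-1,0,0,2,0]]'
python3 -c "
from h import *
plan(.4877-.033*.98,-.2188+.033*.2,.091,78.5)"
```

```text
time: 28.12
position: [0.4565, -0.2118, 0.0906]
tool_rot: [0.319, 3.1, 0.053]
ft_force: [-5.1, 1.0, 11.8]
grip_width: 0.007
t 28.12 p [ 0.4565 -0.2118  0.0906] yaw 78.25 dyaw 0.25 tilt 2.43 F [-5.09  0.97 11.78] g 0.007 j7 1.94
[1.0, -0.6, -0.4] -0.004
```

The force jumped to 12 N at z = 90.6 mm, so the pad has met the roller. I'll add a little preload, then retreat and check.

```bash
python3 -m inch '[[-1,1,0,3,0],[-1,0,0,3,0],[-1,0,0,3,0]]'
python3 -m inch '[[-1,0,0,-20,0],[-1,0,0,-50,0],[-1,0,0,-60,0],[-1,-40,0,-30,0],[-1,-40,0,0,0]]'
python3 -m inch '[[-1,0,0,0,0],[-1,0,0,0,0]]'
python3 m5.py 7; python3 -c "
from h import *
plan(.5,-.2,.25,78.5)
im=dict(np.load('wrist7.npz'))
b=proj(im,(.4877-.035*.98,-.2188+.035*.2,.082));print('ball closed expected px',b)"
```

```text
time: 28.5
position: [0.4567, -0.2119, 0.0896]
tool_rot: [0.32, 3.101, 0.065]
ft_force: [-12.1, 4.1, 30.6]
grip_width: 0.004
time: 29.12
position: [0.5326, -0.2349, 0.2618]
tool_rot: [0.317, 3.086, 0.08]
ft_force: [-0.1, 0.4, 1.2]
grip_width: -0.002
time: 29.38
position: [0.5344, -0.235, 0.2607]
tool_rot: [0.316, 3.088, 0.073]
ft_force: [0.0, 0.1, -0.7]
grip_width: 0.003
roller in seat frame 1344 [-0.2  1.3] [59.7 34.2] 89.4 z [0.0698 0.073 ]
-45 [86. 89.] | -35 [89. 91.] | -25 [86. 89.] | -15 [86. 87.] | -5 [86. 90.] | 5 [87. 90.] | 15 [86. 88.] | 25 [86. 88.] | 35 [86. 88.] | 45 [86. 88.] | 55 [86. 88.] | 65 [86. 88.] | 75 [86. 88.] | t 29.43 p [ 0.5345 -0.2342  0.2606] yaw 78.43 dyaw 0.07 tilt 3.46 F [-0.03  0.34  0.74] g 0.006 j7 1.95
[41.1, 26.0, 10.6] -0.001
ball closed expected px [312.80945216 122.82482543]
```

View pics/wrist7.png

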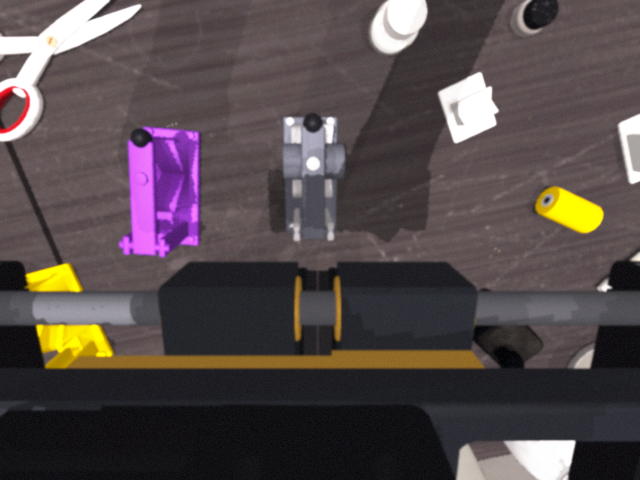

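The arm lies level over the roller, with its ball at (313,122) where a closed arm should put it. The bar top is at 86 mm along its whole length. The roller is centred and the gripper is well clear.

```bash
python3 -c "
from bench import ctrl
print(ctrl.close_job())"
```

```text
the job is handed in; nothing more can be done
None
```

The thick roller is clamped in the V-block and I handed the job in at about 29.5 s of the 72 s. The hand-in gives no verdict.

- **Rest:** I gripped the roller across its diameter, took it from the rack and let go of it on the saddle rest. It measured about 0.7 mm from the seat and 13.0° against the rest's 12.7°.
- **V-block:** I gripped it again by its two ends and lowered it until the groove pushed back. The vertical wrist force went from about -1.3 N to between +7 and +10 N while I still held it, and then I let go.
- **Clamp:** I pushed the arm over from behind with shut fingers, then pressed the ball down with about 30 N.

**Last checks:**
- The roller is within 0.2 mm of the seat sideways and 1.3 mm along the groove, with its axis within about 0.6°. Its top is at 73 mm, where 72 mm was expected, which is within the camera error.
- The bar top reads a level 86 mm along its length and the ball is within a pixel of its closed position, so the arm is close to 0 rad.
- The gripper was well clear of everything.

**Not checked:** I could not measure the pad force after letting go. That the pad still bears on the roller is inferred from the 30 N press and the stiff hinge. I did not re-measure the thin roller or the flask, vial and pot at the end, but no move went near them.

**Small fault:** the tool slowly tilted to about 3.5° by the end. The row moves cannot correct that, and it had no visible effect.

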